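Swap the movement cassette in a watch tester

TASK

The tested movement cassette is latched down in the watch tester's push-push bay: press it gently until the catch lets go, let it pop up by itself, then stand it upright in the free middle slot of the wooden rack. Then put the waiting cassette from the rack into the bay and press it gently until the catch holds it down. Do not strain the tester and leave the other things on the bench where they are.

Things in the scene. Friction and masses are not known exactly. Their poses are not given: they have to be found in the camera images.
- bay: Fixed watch tester, white box: x -55 to 125 mm, y +-75 mm, 80 mm high; 20 mm high dark display on top at x 78 to 122 mm. Origin on the table below the slot's centre. Slot open upward, 16 (x) x 42 mm (y), chamfered; a cassette stands in it with axes along the tester's, on a spring lift with a push-push catch. Pressing the tester with more than 30 N harms it.
- mouth (a point): Slot centre at the tester's top (80 mm up). Catch height unknown within 4 mm: a caught cassette sticks out 14 to 22 mm, a released one about 18 mm more. Pressing slowly takes 3 to 8 N (more when fast); past the caught position the catch toggles, just before a firm rubber end stop (8 N/mm) is felt. Let up, the cassette rises some mm and stays (caught) or rises, within 1 s, to its released height.
- tested_centre (a point): Centre of the tested cassette, which starts caught in the bay: an upright aluminium slab 14 mm (x) by 40 mm (y) by 60 mm high (z), about 0.09 kg, a round brass movement on each broad face. The point is 30 mm above its underside. Only stands on the lift, not fixed to it.
- waiting_centre (a point): Centre of the waiting cassette, the same in shape, size and mass, standing in one of the two end slots of the rack. 30 mm above its underside.
- rack: Fixed dark wooden rack, 56 mm (x) by 196 mm (y) by 30 mm high, origin under its centre, with three slots 17 mm (x) by 43 mm (y), 20 mm deep, 62 mm apart along y. The middle one is free; the end ones hold the waiting cassette and a black spacer. A cassette stands in a slot with its axes along the rack's.
- free_slot (a point): Centre of the floor of the rack's free middle slot, 10 mm above the table; 20 mm below the rack's top. Axes as the rack.
- spacer: Bystander: black plastic block 13 x 34 x 34 mm standing in the other end slot of the rack; origin under it.
- loupe: Bystander: small black eye loupe, a cone 36 mm wide and 30 mm high, on the table between tester and rack; origin under it.
- oiljar: Bystander: amber glass jar 34 mm wide and 45 mm high on the near side of the loupe; origin under it.
Things that resemble listed ones, but are neither listed nor needed, are in the scene too. What is shaped like the part that bears tested_centre but blue is not meant.

How it is judged:
By the outcome, as a careful person would: the job done as asked, in the order asked, and still so for the second after the job is handed in, with the robot touching nothing.
It also fails if it takes over 72 s, if anything falls off the work surface, if the arm or the gripper's body presses on something with over 40 N, if the wrist force passes 120 N, or if a joint passes its speed limit or range.

ROBOT

A 6-joint arm with a two-finger parallel gripper is mounted at the origin on the work surface. World frame = base frame: x ahead of the robot, y to its left, z up, the work surface at z = 0. Lengths are in m, angles in rad, forces in N, time in s.
With the tool pointing down it reaches from about 0.375 to 0.9 m from the base axis. Payload 3.1 kg.
Tool frame: the origin (TCP) lies between the finger pads; the fingertips stand 11 mm ahead of it and the grasp point (between the pads) lies 8 mm behind it; z points along the fingers, y is the line along which they close (so a half turn about z gives the same grasp; the last joint's range is limited). The gripper opens to 87 mm and grips with 3 to 60 N. Pads are 19 mm wide; open, the fingers measure 117 mm over their backs; the gripper's body (75 mm by 190 mm) begins 51 mm behind the grasp point.
Start: joints at [0.928, 0.527, 1.433, -0, 1.181, -0.178], TCP at [0.28, 0.559, 0.234] pointing down, gripper open.
Joint ranges: [-3.08, 3.08], [-0.75, 2.2], [0.22, 2.44], [-1.43, 4.57], [0, 2.65], [-2.85, 2.85]. Speed limits (rad/s): [2.79, 2.79, 3.14, 3.14, 3.14, 3.14].

INTERFACE

Orientations are given as a unit quaternion [x, y, z, w].
In Python, from rig import robot gives the robot as it stands.
- The arm moves only by the tool move_arm, never from a script. Its argument "moves" is text: rows parted by semicolons, each of 7 numbers parted by spaces: the shift along the tool's x, y, z in units of 100 mm (1.0 is 100 mm), then the turn, a rotation vector about the tool's x, y, z in units of 90 degrees (1.0 is 90 degrees), then the opening, from 0 (shut) to 1 (fully open). A call has 1 to 12 rows; each row is the pose to reach, as a shift and turn from the pose commanded when the call began, along the tool's axes at that moment; what a row does not reach only later rows make up. A row lasts 1/10 s, in which the tool goes at most 50 mm and 8.59 degrees, less where a joint would pass 70% of its speed; a pose out of reach is approached as far as the arm can. A call with a number of a shift or a turn outside -1 to 1 is refused whole. A call with a gripper value outside its range is refused whole. The fingers move at their own pace and stop on an object; "squeeze" is the grip in N (left out, the last holds). Time passes only in rows, so rows that repeat a pose let the fingers close. It gives the time, the measured TCP pose, the force, the opening and the grip force at its end, in the units of the state.
- robot.get_obs(): the state, without advancing time (a new reading comes with each control period).
- robot.camera(name): name is "scene" or "top" or "wrist"; returns a dict with "image" (400x640x3 uint8, red, green, blue), "intrinsics" (3x3 intrinsics, pixels), "dist_coeffs" ([k1, k2, p1, p2, k3] as OpenCV has them; the pictures are not rectified), "extrinsics" (4x4, takes a point from world to camera coordinates). Camera axes: x right, y up, looking along -z (the intrinsics and any distortion apply to the point x, -y, -z); pixel columns grow to the right and rows downward; lengths in m; the calibration is good to about 2 mm. A picture is of the moment at which its call begins. There is no depth.
- robot.hand_in(): hands the job in; it is judged then, once.
The state is a dict: "time": time; "q": joint angles; "joint_velocities": joint speeds; "joint_torque": joint torques, N m; "position": TCP position; "tool_rot": TCP orientation; "ft_force": force on the tool from outside, world axes, zero at the start; "moment": the same for the moment, N m; "grip_width": finger opening in m; "grip_force": force on a finger pad.
Only numpy, scipy, OpenCV 4.12 (cv2) and the standard library are available. Lean on these libraries where they do the work, as an engineer would, in place of code of your own. Each camera call takes 0.05 s, during which the arm holds its last target. There are 200 camera calls.

## Working session

There is one attempt and no reset: what is moved stays moved. The work goes in short steps, Python scripts to look and compute and a tool call to move; the robot and the scene stay as the last step left them, time stands still between calls to the robot, and variables do not carry over. Pictures are saved under pics/ and viewed, at most 10 in all, crops included, and the job is handed in when it is done.

Besides the shell and the picture viewer there is one more tool, called after "Emit:" as name(argument=value, ...) on one line, values as JSON. move_arm: Moves the arm, as the interface text tells. Shifts and turns lie within -1 to 1; 1 stands for 100 mm of shift or 90 degrees of turn. Its arguments: {"type":"object","properties":{"moves":{"type":"string"},"squeeze":{"type":"number"}},"required":["moves"]}

```bash
mkdir -p pics; ls
python3 - <<'E'
from rig import robot
import cv2,numpy as np
for n in("scene","top"):
    c=robot.camera(n); cv2.imwrite(f"pics/{n}0.png",c["image"][:,:,::-1]); np.savez(f"{n}0.npz",**{k:np.array(v) for k,v in c.items()})
o=robot.get_obs(); print(o)
E
```

```text
pics
{'time': 0.1, 'q': array([ 9.28481196e-01,  5.28387073e-01,  1.43375521e+00, -2.54188227e-05,
        1.18138328e+00, -1.78503062e-01]), 'joint_velocities': array([ 0.00028652, -0.00197175, -0.00343704,  0.00034723,  0.00024282,
        0.00253482]), 'joint_torque': array([-3.89404095e-04, -4.40986633e+01, -1.77150303e+01,  6.33937656e-02,
        5.34474151e-02, -5.11641247e-05]), 'position': array([0.27920163, 0.55847167, 0.23266697]), 'tool_rot': array([ 2.29828135e-01,  9.73230751e-01, -8.90885372e-04, -3.74822345e-04]), 'ft_force': array([ 0.33387756, -0.364749  , -0.91194522]), 'moment': array([ 0.00687787, -0.03048804,  0.01827757]), 'grip_force': 0.0, 'grip_width': 0.08696649078738157}
```

View pics/top0.png

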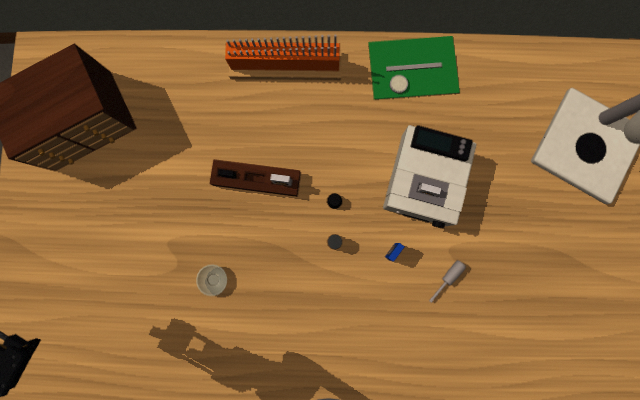

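View pics/scene0.png

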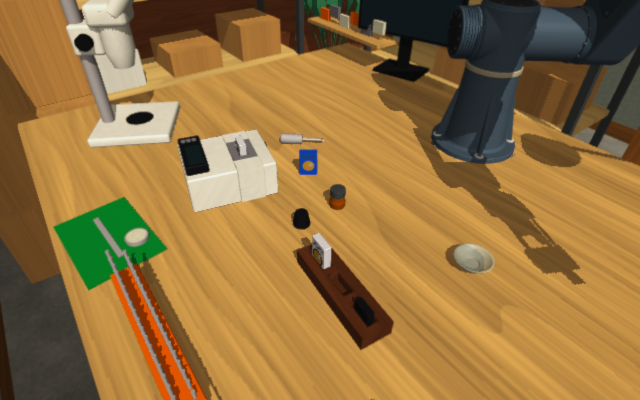

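The top picture shows the white tester around (432,175) with the tested cassette at about (432,188). The rack runs from (212,172) to (299,182): waiting cassette at the right end (281,180), free slot at (255,176), spacer at (227,173). The blue slab at (396,252) is a decoy. The only candidates for tested_centre are the silver slab in the tester slot and the blue one, and the silver one fits. I'll confirm that in a crop.

```bash
cat > h.py <<'E'
import cv2,numpy as np
def ray(c,uv):
    d=cv2.undistortPoints(np.array([[uv]],float),c["intrinsics"],c["dist_coeffs"])[0,0]
    E=c["extrinsics"]; R=E[:3,:3]; v=R.T@np.array([d[0],-d[1],-1]); return -R.T@E[:3,3],v
def onz(c,uv,z):
    o,v=ray(c,uv); return (o+v*(z-o[2])/v[2])
def proj(c,p):
    E=c["extrinsics"]; q=E[:3,:3]@np.array(p)+E[:3,3]
    return cv2.projectPoints(np.array([[q[0],-q[1],-q[2]]]),np.zeros(3),np.zeros(3),c["intrinsics"],c["dist_coeffs"])[0].ravel()
E
python3 - <<'E'
from h import *
c=dict(np.load("top0.npz")); im=c["image"][:,:,::-1].copy()
print("cam",ray(c,(320,200))[0])
for n,uv,z in(("tested",(432,188),.1),("wait",(281,180),.07),("free",(255,176),.03),("spacer",(227,173),.044),("loupe",(334,201),.03),("jar",(335,242),.045)): print(n,onz(c,uv,z).round(4))
hsv=cv2.cvtColor(im,cv2.COLOR_BGR2HSV)
m=((hsv[...,1]<60)&(hsv[...,2]>90)).astype(np.uint8)
n,l,s,ce=cv2.connectedComponentsWithStats(m)
for i in range(1,n):
    if s[i,4]>60: print(s[i],ce[i].round(1),cv2.minAreaRect(np.argwhere(l==i)[:,::-1].astype(np.float32)))
a=cv2.resize(im[150:205,200:310],None,fx=7,fy=5.4*7/5.4,interpolation=cv2.INTER_CUBIC)[:300]
b=cv2.resize(im[120:235,380:490],None,fx=5,fy=5,interpolation=cv2.INTER_CUBIC)
a=cv2.resize(im[150:205,200:310],None,fx=5,fy=5,interpolation=cv2.INTER_CUBIC)
out=np.zeros((575,800,3),np.uint8)
out2=cv2.resize(im[150:210,205:305],None,fx=4,fy=4,interpolation=cv2.INTER_CUBIC)
b4=cv2.resize(im[120:230,382:482],None,fx=4,fy=4,interpolation=cv2.INTER_CUBIC)
out[:240,:400]=out2; out[:440,400:]=b4
cv2.imwrite("pics/crop1.png",out)
E
```

```text
cam [0.44837591 0.00707077 0.94842467]
tested [ 0.5599 -0.1974  0.1   ]
wait [0.5747 0.1132 0.07  ]
free [0.5883 0.1761 0.03  ]
spacer [0.5917 0.2355 0.044 ]
loupe [5.362e-01 2.000e-04 3.000e-02]
jar [ 0.4469 -0.0035  0.045 ]
[386  63  56   8 214] [413.6  66.2] ((413.5117492675781, 66.15294647216797), (3.9115207195281982, 55.144779205322266), 85.60128784179688)
[390  75  18  17  70] [398.5  84.1] ((398.5, 83.0), (16.0, 17.0), 90.0)
[ 532   89  108  114 6374] [587.8 145.9] ((591.5000610351562, 140.50001525878906), (89.88992309570312, 97.04534149169922), 26.56505012512207)
[ 384  126   92   99 4762] [427.6 181.7] ((430.44122314453125, 175.23529052734375), (75.18604278564453, 86.10013580322266), 14.03624439239502)
[270 174  20   8 118] [279.7 177.6] ((279.67694091796875, 177.58460998535156), (18.85327911376953, 6.2017364501953125), 7.125016689300537)
[430 261  35  41 291] [450.8 275.2] ((445.8902893066406, 281.51220703125), (10.151294708251953, 49.03856658935547), 38.65980529785156)
[209 268  17  26 158] [218.4 281.4] ((219.14004516601562, 280.52001953125), (19.0, 17.200000762939453), 53.13010025024414)
```

View pics/crop1.png

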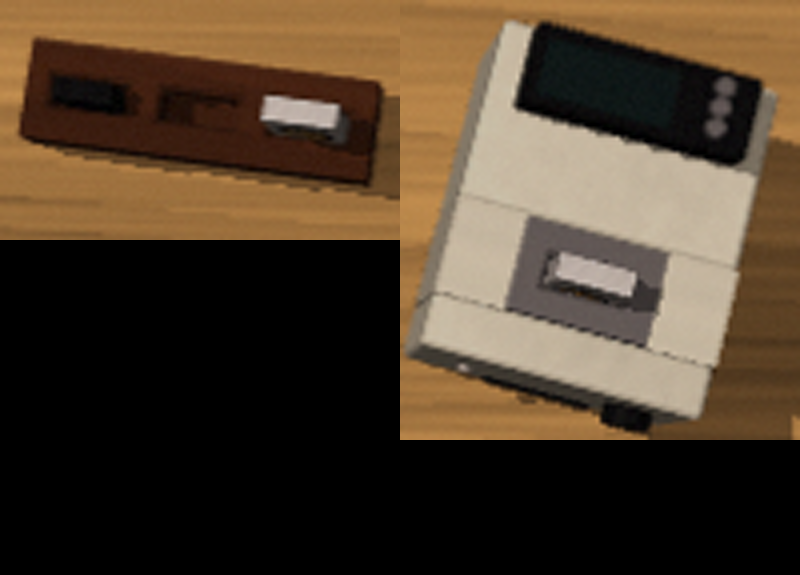

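The crop confirms it: the silver slab stands in the tester's slot, with its top centred at about px (430.6,188.5). The waiting silver slab is in the rack's right slot, top at about (280.3,177.7). The spacer is at the left and the middle slot is free.

Run:
```python
from h import *
c=dict(np.load("top0.npz"))
B=lambda p:((p[0]-400+.5)/4+382-.5,(p[1]+.5)/4+120-.5)
A=lambda p:((p[0]+.5)/4+205-.5,(p[1]+.5)/4+150-.5)
def show(n,pts,f,z):
    P=np.array([onz(c,f(p),z)[:2] for p in pts]); e=np.roll(P,-1,0)-P
    print(n,P.mean(0).round(4),"len",np.linalg.norm(e,axis=1).round(4),"ang",np.degrees(np.arctan2(e[:,1],e[:,0])).round(1))
show("plate",[(527,217),(667,253),(645,347),(506,308)],B,.08)
for z in(.094,.098,.102):show("testtop",[(558,253),(637,270),(630,297),(553,280)],B,z)
show("display top",[(538,23),(763,82),(742,164),(515,108)],B,.10)
show("rack",[(35,39),(382,83),(371,185),(22,137)],A,.03)
show("waittop",[(264,94),(341,101),(338,128),(260,118)],A,.07)
show("free",[(157,85),(240,95),(237,129),(155,118)],A,.03)
s=dict(np.load("scene0.npz"))
from rig import robot
w=robot.camera("wrist");E=w["extrinsics"];o=robot.get_obs()
from scipy.spatial.transform import Rotation as R
Rt=R.from_quat(o["tool_rot"]).as_matrix();print("wristcam in tool",Rt.T@(-E[:3,:3].T@E[:3,3]-o["position"]),(Rt.T@E[:3,:3].T).round(3),w["intrinsics"])
print("tool axes",Rt.round(3))
```

```text
plate [ 0.5584 -0.1943] len [0.0749 0.0507 0.0743 0.0491] ang [-103.5  166.5   75.3  -12.9]
testtop [ 0.5599 -0.1953] len [0.0411 0.0144 0.0401 0.0142] ang [-101.1  165.2   78.6  -10.5]
testtop [ 0.5593 -0.1943] len [0.041  0.0144 0.0399 0.0141] ang [-101.1  165.2   78.6  -10.5]
testtop [ 0.5588 -0.1934] len [0.0408 0.0143 0.0397 0.0141] ang [-101.1  165.2   78.6  -10.5]
display top [ 0.6531 -0.2176] len [0.1192 0.0446 0.1192 0.0465] ang [-103.9  164.9   77.   -14.9]
rack [0.5854 0.176 ] len [0.196  0.057  0.1962 0.0555] ang [-96.3 175.5  83.3  -4.7]
waittop [0.5806 0.116 ] len [0.0411 0.0145 0.0417 0.013 ] ang [-94.2 175.4  83.7  -7.4]
free [0.5876 0.1785] len [0.0467 0.0191 0.0462 0.0185] ang [-95.9 177.1  83.4  -1. ]
wristcam in tool [ 0.07977197 -0.00046989 -0.15067959] [[ 0.001  0.957  0.291]
 [ 1.    -0.001  0.001]
 [ 0.001  0.291 -0.957]] [[280.38179206   0.         323.86597517]
 [  0.         280.38179206 196.41267957]
 [  0.           0.           1.        ]]
tool axes [[-0.894  0.447 -0.001]
 [ 0.447  0.894 -0.001]
 [ 0.    -0.002 -1.   ]]
```

Emit:
move_arm(moves="-0.98 -0.913 0 0 0 0 0;-0.98 -0.913 0 0 0 0 0;-0.98 -0.913 0 0 0 0 0;-0.98 -0.913 0 0 0 0 0", squeeze=20)

```text
time: 0.55
position: [0.3269, 0.4297, 0.2332]
tool_rot: [0.232, 0.973, -0.002, -0.0]
ft_force: [-0.5, 0.3, -0.2]
grip_width: 0.0627
grip_force: 0.0
```

Emit:
move_arm(moves="-0.98 -0.913 0 0 0 0 0;-0.98 -0.913 0 0 0 0 0;-0.98 -0.913 0 0 0 0 0;-0.98 -0.913 0 0 0 0 0")

```text
time: 0.95
position: [0.3742, 0.3057, 0.2335]
tool_rot: [0.232, 0.973, -0.0, 0.0]
ft_force: [-0.5, 1.6, 0.7]
grip_width: 0.0311
grip_force: 0.0
```

Emit:
move_arm(moves="-0.98 -0.913 0 0 0 0 0;-0.98 -0.913 0 0 0 0 0;-0.98 -0.913 0 0 0 0 0;-0.98 -0.913 0 0 0 0 0")

```text
time: 1.35
position: [0.4221, 0.1809, 0.2337]
tool_rot: [0.232, 0.973, 0.0, 0.001]
ft_force: [-0.1, -0.0, 1.4]
grip_width: 0.0023
grip_force: 0.0
```

Emit:
move_arm(moves="-0.98 -0.913 0 0 0 0 0;-0.98 -0.913 0 0 0 0 0;-0.98 -0.913 0 0 0 0 0;-0.98 -0.913 0 0 0 0 0")

```text
time: 1.75
position: [0.4696, 0.0554, 0.2338]
tool_rot: [0.231, 0.973, 0.0, 0.002]
ft_force: [-0.2, -0.0, 0.7]
grip_width: 0.0004
grip_force: 0.0
```

Emit:
move_arm(moves="-0.98 -0.913 0 0 0 0 0;-0.98 -0.913 0 0 0 0 0;-0.98 -0.913 0 0 0 0 0;-0.98 -0.913 0 0 0 0 0")

```text
time: 2.15
position: [0.5166, -0.0702, 0.2337]
tool_rot: [0.231, 0.973, -0.0, 0.002]
ft_force: [-1.0, 0.6, 0.9]
grip_width: 0.0005
grip_force: 0.0
```

Emit:
move_arm(moves="-0.98 -0.913 0 0 0 0.1 0;-0.98 -0.913 0 0 0 0.2 0;-0.98 -0.913 0 0 0 0.3 0;-0.98 -0.913 0 0 0 0.4 0;-0.98 -0.913 0 0 0 0.5 0;-0.98 -0.913 0 0 0 0.6 0;-0.98 -0.913 0.1 0 0 0.7 0;-0.98 -0.913 0.2 0 0 0.8 0;-0.98 -0.913 0.4 0 0 0.857 0;-0.98 -0.913 0.5 0 0 0.857 0;-0.98 -0.913 0.5 0 0 0.857 0")

```text
time: 3.25
position: [0.5596, -0.1911, 0.1818]
tool_rot: [0.785, 0.62, -0.001, -0.002]
ft_force: [-0.6, -0.6, -0.4]
grip_width: 0.0007
grip_force: 0.0
```

```bash
cat > look.py <<'E'
import sys
from h import *
from rig import robot
from scipy.spatial.transform import Rotation as R
def look(n,cam="wrist"):
    c=robot.camera(cam); c={k:np.array(v) for k,v in c.items()}; np.savez(f"{n}.npz",**c)
    cv2.imwrite(f"pics/{n}.png",c["image"][:,:,::-1]); o=robot.get_obs(); Rt=R.from_quat(o["tool_rot"]).as_matrix()
    print("t",round(o["time"],2),"pos",o["position"].round(4),"ydir",np.degrees(np.arctan2(Rt[1,1],Rt[0,1])).round(2),"tilt",Rt[:2,2].round(4),"w",round(o["grip_width"],4)); return c,o,Rt
E
python3 - <<'E'
from look import *
c,o,Rt=look("w1")
print(proj(c,[.5593,-.1943,.098]),proj(c,o["position"]+Rt[:,2]*.011))
E
```

```text
t 3.3 pos [ 0.5603 -0.192   0.1829] ydir -13.46 tilt [-0.0019  0.0016] w 0.0007
[324.4375632 208.7892732] [324.71328485 243.93832775]
```

View pics/w1.png

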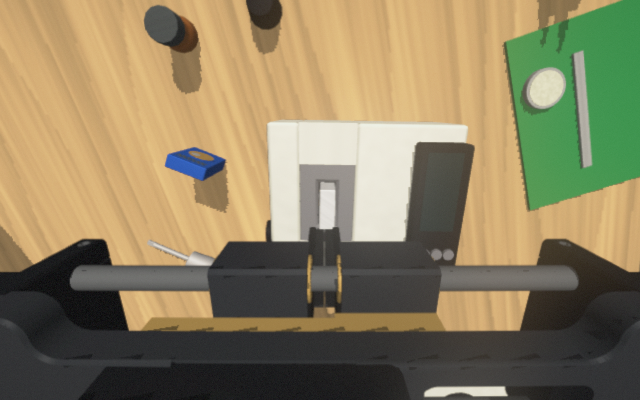

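The wrist view shows the silver cassette top at about (327,205) inside the grey plate (300–355), with the tester's edges running along the image columns, so the yaw is right. I'll measure the top's outline.

Run:
```python
from look import *
c=dict(np.load("w1.npz")); g=cv2.cvtColor(c["image"],cv2.COLOR_RGB2GRAY)
print(g[205,296:360]); print(g[172:240,328])
```

```text
[226 219 209 189 156 142 142 143 143 143 144 142 141 142 141 143 144 143
 142 137 129 122 115 150 205 223 226 225 223 224 224 223 223 223 222 223
 222 223 216 168 128 122 137 143 144 145 145 143 144 144 146 144 144 145
 145 144 145 166 195 215 224 230 232 232]
[147 147 146 148 147 149 146 134 118 109 136 182 188 188 188 190 188 197
 232 227 223 223 223 223 225 225 226 227 227 225 223 221 222 223 224 223
 223 226 226 225 226 226 224 224 225 221 220 223 224 224 224 222 221 223
 222 221 212 118  71  66  67  67  66  66  67  65  65  65]
```

Run:
```python
from look import *
c=dict(np.load("w1.npz"))
p=np.array([.5603,-.192]); a=np.radians(-13.7); ex=np.array([np.cos(a),np.sin(a)]); ey=np.array([-ex[1],ex[0]])
for z in(.096,.098,.1,.102):
    L,Rr,N=[onz(c,u,z)[:2] for u in((319.4,205),(335,205),(327.3,189.3))]
    print(z,"width",(Rr-L)@ex,"cx off",((L+Rr)/2-p)@ex,"near edge-20 off",(N-p)@ey-.02, "abs", p+ex*(((L+Rr)/2-p)@ex)+ey*((N-p)@ey-.02))
L,Rr=[onz(c,u,.08)[:2] for u in((299.7,205),(353.3,205))]; print("plate",(Rr-L)@ex,((L+Rr)/2-p)@ex)
N1,N0=onz(c,(327.5,182.5),.08)[:2],0; print("slot/end at z80",(N1-p)@ey)
```

```text
0.096 width 0.013891998281971026 cx off 0.0020084307836734576 near edge-20 off -0.005084188196077005 abs [ 0.56104716 -0.19741521]
0.098 width 0.013774639573372976 cx off 0.001989772371740306 near edge-20 off -0.004532803329029592 abs [ 0.56115962 -0.1968751 ]
0.1 width 0.01365728086477516 cx off 0.0019711139598071617 near edge-20 off -0.003981418461982179 abs [ 0.56127208 -0.19633498]
0.102 width 0.013539922156177211 cx off 0.0019524555478741248 near edge-20 off -0.0034300335949347914 abs [ 0.56138454 -0.19579486]
plate 0.050963447748862106 0.0014809658936681428
slot/end at z80 0.017049550708217624
```

Emit:
move_arm(moves="-0.033 0.017 0.2 0 0 0 0;-0.033 0.017 0.4 0 0 0 0;-0.033 0.017 0.55 0 0 0 0;-0.033 0.017 0.62 0 0 0 0;-0.033 0.017 0.66 0 0 0 0;-0.033 0.017 0.66 0 0 0 0")

```text
time: 3.9
position: [0.5616, -0.1975, 0.1179]
tool_rot: [0.786, 0.618, 0.0, 0.0]
ft_force: [-0.1, 0.4, 0.9]
grip_width: 0.0005
grip_force: 0.0
```

Emit:
move_arm(moves="0 0 0.01 0 0 0 0;0 0 0.02 0 0 0 0;0 0 0.03 0 0 0 0;0 0 0.04 0 0 0 0;0 0 0.04 0 0 0 0")

```text
time: 4.4
position: [0.5613, -0.1977, 0.1136]
tool_rot: [0.786, 0.618, 0.0, 0.0]
ft_force: [-0.1, -0.2, 1.5]
grip_width: 0.0002
grip_force: 0.2
```

Emit:
move_arm(moves="0 0 0.01 0 0 0 0;0 0 0.02 0 0 0 0;0 0 0.03 0 0 0 0;0 0 0.03 0 0 0 0")

```text
time: 4.8
position: [0.5615, -0.1977, 0.1109]
tool_rot: [0.786, 0.618, 0.0, 0.0]
ft_force: [-1.3, 0.1, 4.9]
grip_width: 0.0004
grip_force: 2.4
```

Emit:
move_arm(moves="0 0 0.01 0 0 0 0;0 0 0.02 0 0 0 0;0 0 0.02 0 0 0 0")

```text
time: 5.1
position: [0.5614, -0.1977, 0.1088]
tool_rot: [0.786, 0.618, 0.0, 0.0]
ft_force: [-0.6, -0.6, 6.0]
grip_width: 0.0007
grip_force: 2.5
```

Emit:
move_arm(moves="0 0 0.01 0 0 0 0;0 0 0.02 0 0 0 0;0 0 0.02 0 0 0 0")

```text
time: 5.4
position: [0.5614, -0.1977, 0.1067]
tool_rot: [0.786, 0.618, 0.0, 0.0]
ft_force: [-0.8, -0.3, 5.3]
grip_width: 0.0006
grip_force: 2.6
```

Emit:
move_arm(moves="0 0 0.005 0 0 0 0;0 0 0.01 0 0 0 0;0 0 0.01 0 0 0 0")

```text
time: 5.7
position: [0.5615, -0.1977, 0.1058]
tool_rot: [0.786, 0.618, 0.0, 0.0]
ft_force: [-0.3, 0.6, 4.7]
grip_width: 0.0003
grip_force: 2.7
```

Emit:
move_arm(moves="0 0 0.005 0 0 0 0;0 0 0.01 0 0 0 0;0 0 0.01 0 0 0 0")

```text
time: 6.0
position: [0.5615, -0.1978, 0.1049]
tool_rot: [0.786, 0.618, 0.0, 0.0]
ft_force: [-0.2, 0.1, 5.4]
grip_width: 0.0007
grip_force: 2.8
```

Emit:
move_arm(moves="0 0 0.005 0 0 0 0;0 0 0.01 0 0 0 0;0 0 0.01 0 0 0 0")

```text
time: 6.3
position: [0.5617, -0.1978, 0.1042]
tool_rot: [0.786, 0.618, 0.0, 0.001]
ft_force: [-1.4, 0.4, 6.4]
grip_width: 0.0006
grip_force: 3.6
```

Emit:
move_arm(moves="0 0 0.005 0 0 0 0;0 0 0.01 0 0 0 0;0 0 0.01 0 0 0 0")

```text
time: 6.6
position: [0.5621, -0.198, 0.1038]
tool_rot: [0.786, 0.618, 0.0, 0.001]
ft_force: [-0.3, 0.1, 9.7]
grip_width: 0.0006
grip_force: 5.1
```

Emit:
move_arm(moves="0 0 -0.3 0 0 0 0;0 0 -0.7 0 0 0 0;0 0 -0.8 0 0 0 0.45;0 0 -0.8 0 0 0 0.45;0 0 -0.8 0 0 0 0.45;0 0 -0.8 0 0 0 0.45;0 0 -0.8 0 0 0 0.45;0 0 -0.8 0 0 0 0.45")

```text
time: 7.4
position: [0.5607, -0.1974, 0.1813]
tool_rot: [0.786, 0.618, -0.0, -0.001]
ft_force: [0.3, 0.4, 0.2]
grip_width: 0.0369
grip_force: 0.0
```

Run:
```python
from look import *
c,o,Rt=look("w2")
im=c["image"][100:300,200:460,::-1]
cv2.imwrite("pics/w2c.png",cv2.resize(im,None,fx=3,fy=3,interpolation=cv2.INTER_CUBIC))
g=cv2.cvtColor(c["image"],cv2.COLOR_RGB2GRAY);print(proj(c,[.5614,-.1975,.118]))
```

```text
t 7.45 pos [ 0.5609 -0.1974  0.1816] ydir -13.71 tilt [-0.0015  0.0008] w 0.0377
[324.50834281 213.34852024]
```

View pics/w2c.png

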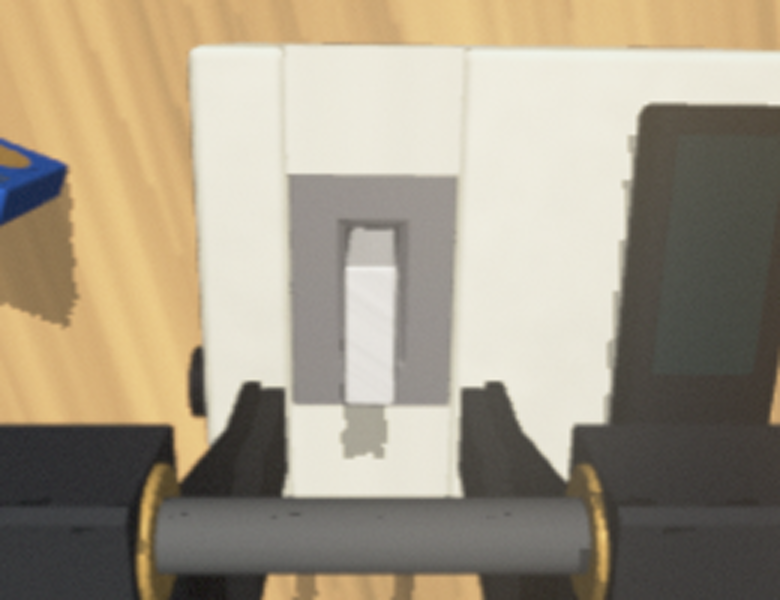

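The cassette has popped up. Its top spans rows 188.8–234, centred at column 323.2, and stands clear in the slot. I'll work out its offset from the tool.

Run:
```python
from look import *
c=dict(np.load("w2.npz")); p=np.array([.5609,-.1974]); a=np.radians(-13.7); ex=np.array([np.cos(a),np.sin(a)]); ey=np.array([-ex[1],ex[0]])
for z in(.1165,.1185,.1205):
    N,F,L,Rr=[onz(c,u,z)[:2] for u in((323.2,188.5),(323.2,233.8),(314.7,211),(331.3,211))]
    print(z,"len",(N-F)@ey,"y off",((N+F)/2-p)@ey,"w",(Rr-L)@ex,"x off",((L+Rr)/2-p)@ex)
```

```text
0.1165 len 0.03936384757747314 y off 0.0008803721134297581 w 0.013565204648799463 x off -0.0007262675820030639
0.1185 len 0.03899884002143609 y off 0.0016110594903208284 w 0.013439419124753372 x off -0.0007144375188880123
0.1205 len 0.03863383246539907 y off 0.0023417468672119247 w 0.013313633600707383 x off -0.0007026074557729609
```

Emit:
move_arm(moves="0.012 -0.005 0.3 0 0 0 0.45;0.012 -0.005 0.6 0 0 0 0.45;0.012 -0.005 0.78 0 0 0 0.45;0.012 -0.005 0.84 0 0 0 0.45;0.012 -0.005 0.84 0 0 0 0.45;0.012 -0.005 0.84 0 0 0 0;0.012 -0.005 0.84 0 0 0 0;0.012 -0.005 0.84 0 0 0 0;0.012 -0.005 0.84 0 0 0 0;0.012 -0.005 0.84 0 0 0 0;0.012 -0.005 0.84 0 0 0 0", squeeze=15)

```text
time: 8.55
position: [0.5613, -0.1965, 0.0992]
tool_rot: [0.786, 0.618, 0.0, 0.0]
ft_force: [-0.3, 0.3, 2.4]
grip_width: 0.0138
grip_force: 15.0
```

Run:
```python
from look import *
c,o,Rt=look("w3"); print(o["ft_force"],o["grip_force"],o["q"].round(2))
```

```text
t 8.6 pos [ 0.5613 -0.1965  0.099 ] ydir -13.7 tilt [ 0.0007 -0.0005] w 0.0143
[-0.32506386 -0.54928716  3.05175542] 14.98951707064407 [-0.52  0.67  1.62 -0.    0.85 -0.29]
```

Emit:
move_arm(moves="0 0 -0.05 0 0 0 0;0 0 -0.15 0 0 0 0;0 0 -0.35 0 0 0 0;0 0 -0.6 0 0 0 0;0 0 -0.8 0 0 0 0;0 0 -0.9 0 0 0 0;0 0 -0.9 0 0 0 0", squeeze=20)

```text
time: 9.3
position: [0.5619, -0.1968, 0.1903]
tool_rot: [0.786, 0.618, 0.001, 0.002]
ft_force: [-0.2, -0.2, -1.5]
grip_width: 0.0139
grip_force: 20.0
```

Emit:
move_arm(moves="0.2 -0.035 0 0 0 0 0;0.45 -0.08 0 0 0 0 0;0.7 -0.123 0 0 0 0 0;0.919 -0.162 0 0 0 0 0")

```text
time: 9.7
position: [0.566, -0.1018, 0.1872]
tool_rot: [0.786, 0.618, -0.001, -0.001]
ft_force: [0.4, 0.5, -0.4]
grip_width: 0.0135
grip_force: 20.0
```

Emit:
move_arm(moves="0.25 -0.044 0 0 0 0 0;0.5 -0.088 0 0 0 0 0;0.75 -0.132 0 0 0 0 0;0.919 -0.162 0 0 0 0 0")

```text
time: 10.1
position: [0.572, -0.0082, 0.1871]
tool_rot: [0.786, 0.618, -0.001, -0.001]
ft_force: [-0.7, -0.4, -1.3]
grip_width: 0.0138
grip_force: 20.0
```

Emit:
move_arm(moves="0.25 -0.044 0 0 0 0 0;0.5 -0.088 0 0 0 0 0;0.75 -0.132 0 0 0 0 0;0.919 -0.162 0 0 0 0 0")

```text
time: 10.5
position: [0.5781, 0.0847, 0.1873]
tool_rot: [0.786, 0.618, -0.001, -0.001]
ft_force: [0.2, -0.1, -1.0]
grip_width: 0.0138
grip_force: 20.0
```

Emit:
move_arm(moves="0.25 -0.044 0 0 0 0 0;0.5 -0.088 0 0 0 -0.04 0;0.75 -0.132 0.2 0 0 -0.08 0;0.919 -0.162 0.4 0 0 -0.08 0;0.919 -0.162 0.55 0 0 -0.08 0;0.919 -0.162 0.55 0 0 -0.08 0;0.919 -0.162 0.55 0 0 -0.08 0")

```text
time: 11.2
position: [0.5849, 0.1759, 0.1329]
tool_rot: [0.746, 0.666, -0.001, -0.0]
ft_force: [0.8, 0.4, -0.8]
grip_width: 0.014
grip_force: 20.0
```

Run:
```python
from look import *
c,o,Rt=look("w4"); print(o["ft_force"],o["grip_force"])
print([proj(c,[*p]).round(1).tolist() for p in((.5876,.1785,.03),(.5854,.176,.03))])
```

```text
t 11.25 pos [0.5855 0.1758 0.1337] ydir -6.53 tilt [ 0.0003 -0.0001] w 0.0135
[-0.19419327  0.05769695 -1.44774149] 19.989553989144042
[[326.4, 195.7], [324.4, 198.4]]
```

View pics/w4.png

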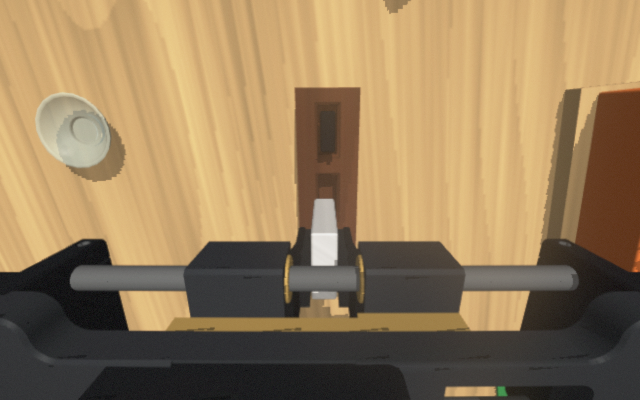

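The rack spans columns 295–360 with its far end at row 88, and the held cassette hangs at column 324. I'll measure the rack's centreline, end and yaw, plus the near edge of the middle slot.

Run:
```python
from look import *
c=dict(np.load("w4.npz")); im=c["image"].astype(int); g=im.sum(2)
L=[];Rr=[]
for r in range(96,205,4):
    row=g[r]; m=np.where(row[280:375]<300)[0]+280
    # rack runs
    h=lambda a,b: None
    l=m.min(); rr=m.max()
    sub=lambda i,j:(i+(row[i]-300)/(row[i]-row[j])*(j-i))
    L.append(onz(c,(sub(l-1,l),r),.03)); Rr.append(onz(c,(sub(rr+1,rr),r),.03))
L=np.array(L);Rr=np.array(Rr)
for P in(L,Rr):
    k=np.polyfit(P[:,1],P[:,0],1); print("yaw",-np.degrees(np.arctan(k[0])),"x at y=.176",np.polyval(k,.176),"resid",np.std(P[:,0]-np.polyval(k,P[:,1])))
print("width",np.linalg.norm((Rr-L)[:, :2],axis=1).round(4)[[0,-1]])
a=np.radians(-6.5);ey=np.array([-np.sin(a),np.cos(a)])
col=g[80:200,305]; print(col[:14]); 
E=onz(c,(328,88),.03)[:2];print("end->centre",((E-[.5855,.1758])@ey-.098), "per px",np.linalg.norm(onz(c,(328,89),.03)[:2]-E))
print(g[165:200,327]); print(g[95:165,327][::2]);print(g[185,308:350])
```

```text
yaw -6.529253295587605 x at y=.176 0.5599658369018202 resid 0.00020645640932736371
yaw -6.3490300512945765 x at y=.176 0.6152662116367221 resid 0.0001235144036164686
width [0.0544 0.0548]
[526 533 530 527 532 532 519 409 285 249 245 250 244 243]
end->centre 0.0002772058095509289 per px 0.0007957058228858423
[243 254 253 251 251 256 245 239 213 191 193 189 194 191 191 188 197 196
 190 189 194 204 235 237 244 231 243 244 242 246 242 237 250 333 541]
[263 264 261 257 224 198 196 207 181 186 180 181 177 183 178 173 179 171
 177 177 172 182 175 176 173 169 168 171 158 167 190 199 196 193 197]
[238 235 238 231 235 234 233 229 213 204 200 190 198 188 193 189 183 189
 199 194 200 198 192 198 192 195 195 198 204 216 215 224 248 253 255 246
 251 258 250 256 267 266]
```

Emit:
move_arm(moves="0 0.019 0.2 0 0 0 0;0 0.019 0.4 0 0 0 0;0 0.019 0.55 0 0 0 0;0 0.019 0.58 0 0 0 0;0 0.019 0.6 0 0 0 0;0 0.019 0.62 0 0 0 0;0 0.019 0.64 0 0 0 0;0 0.019 0.66 0 0 0 0;0 0.019 0.66 0 0 0 0")

```text
time: 12.15
position: [0.587, 0.176, 0.0676]
tool_rot: [0.746, 0.666, 0.0, 0.0]
ft_force: [0.2, 0.5, -0.9]
grip_width: 0.014
grip_force: 20.0
```

Emit:
move_arm(moves="0 0 0.02 0 0 0 0;0 0 0.04 0 0 0 0;0 0 0.06 0 0 0 0;0 0 0.08 0 0 0 0;0 0 0.08 0 0 0 0")

```text
time: 12.65
position: [0.5868, 0.1759, 0.0591]
tool_rot: [0.746, 0.666, -0.0, -0.0]
ft_force: [-0.6, -0.2, -0.5]
grip_width: 0.0135
grip_force: 20.0
```

Emit:
move_arm(moves="0 0 0.015 0 0 0 0;0 0 0.03 0 0 0 0;0 0 0.045 0 0 0 0;0 0 0.045 0 0 0 0")

```text
time: 13.05
position: [0.5869, 0.1759, 0.0548]
tool_rot: [0.746, 0.666, -0.0, -0.0]
ft_force: [0.2, -0.1, 0.0]
grip_width: 0.0136
grip_force: 20.0
```

Emit:
move_arm(moves="0 0 0.01 0 0 0 0;0 0 0.02 0 0 0 0;0 0 0.025 0 0 0 0;0 0 0.025 0 0 0 0")

```text
time: 13.45
position: [0.587, 0.1759, 0.0525]
tool_rot: [0.746, 0.666, -0.0, -0.0]
ft_force: [-0.3, -0.2, 0.0]
grip_width: 0.0136
grip_force: 20.0
```

Emit:
move_arm(moves="0 0 0.005 0 0 0 0;0 0 0.01 0 0 0 0;0 0 0.01 0 0 0 0")

```text
time: 13.75
position: [0.587, 0.1759, 0.0515]
tool_rot: [0.746, 0.666, -0.0, -0.0]
ft_force: [-0.6, 0.8, -0.6]
grip_width: 0.014
grip_force: 20.0
```

Emit:
move_arm(moves="0 0 0.01 0 0 0 0;0 0 0.01 0 0 0 0")

```text
time: 13.95
position: [0.587, 0.1759, 0.0504]
tool_rot: [0.746, 0.666, -0.0, -0.0]
ft_force: [0.2, 0.1, -1.0]
grip_width: 0.0143
grip_force: 20.0
```

Emit:
move_arm(moves="0 0 0.005 0 0 0 0;0 0 0.01 0 0 0 0;0 0 0.01 0 0 0 0")

```text
time: 14.25
position: [0.5871, 0.1759, 0.0495]
tool_rot: [0.746, 0.666, 0.0, 0.0]
ft_force: [-0.3, -0.4, -1.6]
grip_width: 0.0139
grip_force: 20.0
```

Emit:
move_arm(moves="0 0 0.005 0 0 0 0;0 0 0.01 0 0 0 0;0 0 0.01 0 0 0 0")

```text
time: 14.55
position: [0.5871, 0.176, 0.0494]
tool_rot: [0.746, 0.666, 0.0, 0.0]
ft_force: [-1.0, -1.0, 4.8]
grip_width: 0.0141
grip_force: 20.0
```

Emit:
move_arm(moves="0 0 0.005 0 0 0 0;0 0 0.01 0 0 0 0;0 0 0.01 0 0 0 0")

```text
time: 14.85
position: [0.5871, 0.1761, 0.0494]
tool_rot: [0.746, 0.666, 0.0, 0.0]
ft_force: [-2.5, -0.4, 9.4]
grip_width: 0.0135
grip_force: 20.0
```

Emit:
move_arm(moves="0 0 -0.018 0 0 0 0;0 0 -0.018 0 0 0 0;0 0 -0.018 0 0 0 0.38;0 0 -0.018 0 0 0 0.38;0 0 -0.018 0 0 0 0.38;0 0 -0.018 0 0 0 0.38;0 0 -0.15 0 0 0 0.38;0 0 -0.4 0 0 0 0.38;0 0 -0.7 0 0 0 0.38;-0.3 0 -0.8 0 0 0 0.38;-0.615 0 -0.8 0 0 0 0.38;-0.615 0 -0.8 0 0 0 0.38")

```text
time: 16.05
position: [0.5803, 0.1119, 0.1292]
tool_rot: [0.747, 0.665, 0.0, 0.001]
ft_force: [-0.8, -0.1, -0.6]
grip_width: 0.0329
grip_force: 0.0
```

Run:
```python
from look import *
c,o,Rt=look("w5"); print(proj(c,[.5801,.1144,.07]),proj(c,[.5871,.176,.07]))
im=c["image"][60:300,200:460,::-1]
cv2.imwrite("pics/w5c.png",cv2.resize(im,None,fx=2.5,fy=2.5,interpolation=cv2.INTER_CUBIC))
```

```text
t 16.1 pos [0.5804 0.1135 0.1288] ydir -6.67 tilt [0.0012 0.0001] w 0.0331
[322.79698695 212.18906607] [322.46809841 132.65043944]
```

View pics/w5c.png

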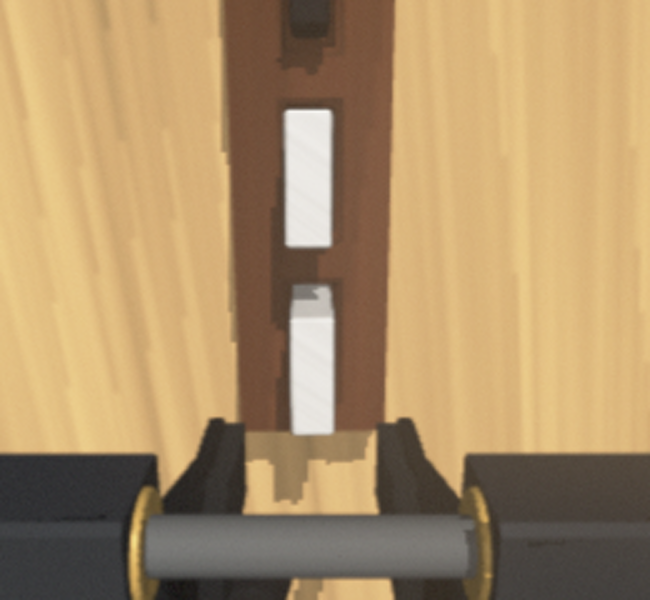

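The tested cassette stands upright in the middle slot, at about crop (308,178). The waiting one's top is centred at crop (312,376), full px (324.8,210.4), roughly 2 mm ahead of and 1 mm to the side of the tool. I'll correct for that and grasp it.

Emit:
move_arm(moves="0.021 0.01 0.2 0 0 0 0.38;0.021 0.01 0.45 0 0 0 0.38;0.021 0.01 0.65 0 0 0 0.38;0.021 0.01 0.76 0 0 0 0.38;0.021 0.01 0.79 0 0 0 0.38;0.021 0.01 0.79 0 0 0 0.38;0.021 0.01 0.79 0 0 0 0;0.021 0.01 0.79 0 0 0 0;0.021 0.01 0.79 0 0 0 0;0.021 0.01 0.79 0 0 0 0;0.021 0.01 0.79 0 0 0 0;0.021 0.01 0.79 0 0 0 0", squeeze=20)

```text
time: 17.3
position: [0.5818, 0.1168, 0.0493]
tool_rot: [0.746, 0.666, 0.0, 0.0]
ft_force: [-0.3, -0.6, 5.5]
grip_width: 0.0137
grip_force: 20.0
```

Run:
```python
from look import *
c,o,Rt=look("w6"); print(o["ft_force"],o["grip_force"])
```

```text
t 17.35 pos [0.5818 0.1168 0.0493] ydir -6.51 tilt [0.0013 0.0001] w 0.0139
[-1.23000896 -0.11548703  6.19088943] 19.98476613603998
```

Run:
```python
from look import *
for n in("w3","w4","w6"):
    c=dict(np.load(n+".npz")); g=cv2.cvtColor(c["image"],cv2.COLOR_RGB2GRAY); print(n,g[170:250,324].tolist()); print(g[232,300:350].tolist())
```

```text
w3 [231, 231, 231, 231, 230, 230, 231, 231, 230, 228, 209, 158, 145, 145, 144, 144, 144, 144, 146, 144, 144, 144, 145, 142, 143, 145, 143, 144, 143, 143, 143, 138, 114, 110, 105, 135, 181, 185, 186, 186, 186, 188, 186, 186, 186, 185, 184, 184, 184, 184, 185, 186, 185, 183, 185, 183, 184, 182, 182, 182, 182, 183, 192, 222, 234, 228, 221, 220, 221, 221, 222, 221, 222, 223, 222, 223, 223, 225, 225, 225]
[55, 55, 57, 55, 56, 59, 62, 64, 63, 63, 83, 143, 174, 186, 192, 191, 190, 190, 191, 190, 189, 189, 191, 191, 192, 192, 195, 195, 195, 194, 195, 192, 190, 192, 192, 185, 171, 126, 79, 71, 71, 72, 71, 72, 69, 66, 70, 67, 69, 72]
w4 [85, 86, 84, 75, 67, 66, 68, 67, 67, 65, 66, 67, 64, 66, 66, 64, 69, 82, 84, 82, 86, 83, 83, 83, 85, 84, 83, 83, 113, 182, 188, 188, 190, 190, 188, 189, 187, 187, 188, 187, 188, 186, 187, 186, 187, 186, 186, 187, 188, 186, 187, 186, 186, 189, 188, 187, 186, 187, 186, 186, 187, 185, 194, 224, 237, 231, 225, 224, 224, 224, 225, 225, 225, 226, 226, 227, 227, 229, 229, 228]
[52, 50, 51, 51, 52, 55, 58, 58, 59, 62, 75, 139, 174, 190, 193, 192, 194, 193, 193, 193, 192, 192, 193, 191, 194, 196, 197, 197, 197, 197, 196, 196, 193, 195, 195, 187, 177, 130, 76, 65, 62, 63, 63, 63, 58, 57, 59, 61, 61, 63]
w6 [230, 231, 231, 230, 232, 231, 231, 230, 229, 228, 229, 229, 230, 230, 228, 228, 228, 230, 230, 231, 230, 230, 228, 227, 215, 162, 88, 71, 72, 72, 73, 69, 74, 71, 70, 69, 74, 97, 120, 121, 130, 160, 133, 125, 121, 121, 121, 118, 123, 134, 188, 190, 192, 192, 193, 191, 192, 191, 191, 191, 191, 189, 191, 190, 191, 189, 198, 227, 240, 235, 228, 227, 228, 228, 228, 228, 228, 229, 229, 230]
[51, 50, 50, 49, 50, 53, 58, 60, 57, 60, 69, 123, 161, 180, 188, 189, 188, 192, 190, 188, 188, 189, 191, 190, 191, 193, 194, 193, 194, 194, 193, 192, 191, 190, 189, 180, 153, 104, 70, 65, 65, 66, 64, 61, 58, 58, 59, 61, 59, 62]
```

Emit:
move_arm(moves="0 0 -0.02 0 0 0 0;0 0 -0.06 0 0 0 0;0 0 -0.15 0 0 0 0;0 0 -0.3 0 0 0 0;0 0 -0.55 0 0 0 0;0 0 -0.8 0 0 0 0;0 0 -0.95 0 0 0 0;0 0 -1 0 0 0 0;0 0 -1 0 0 0 0")

```text
time: 18.25
position: [0.5818, 0.1169, 0.15]
tool_rot: [0.746, 0.666, 0.001, 0.001]
ft_force: [0.4, -0.6, -1.5]
grip_width: 0.014
grip_force: 20.0
```

Run:
```python
from look import *
c,o,Rt=look("w7"); print(o["ft_force"],o["grip_force"])
g=cv2.cvtColor(c["image"],cv2.COLOR_RGB2GRAY); print(g[170:250,324].tolist()); print(g[232,300:350].tolist())
```

```text
t 18.3 pos [0.5811 0.1168 0.1489] ydir -6.5 tilt [ 0.0003 -0.    ] w 0.0132
[-0.71048148 -0.1282883  -0.68361555] 19.984908338519745
[72, 71, 68, 68, 69, 70, 69, 70, 68, 70, 71, 70, 69, 71, 72, 76, 75, 85, 89, 88, 88, 90, 88, 87, 87, 90, 90, 88, 88, 88, 91, 108, 161, 187, 188, 186, 189, 188, 188, 186, 188, 186, 188, 188, 187, 187, 186, 186, 187, 186, 187, 186, 185, 186, 185, 187, 186, 186, 187, 185, 184, 183, 186, 185, 185, 185, 193, 224, 238, 231, 224, 224, 223, 224, 225, 225, 225, 226, 225, 226]
[48, 52, 53, 53, 51, 55, 60, 58, 57, 53, 65, 119, 158, 177, 184, 185, 184, 185, 185, 184, 183, 186, 183, 185, 186, 187, 188, 188, 189, 188, 188, 184, 186, 185, 184, 177, 150, 103, 69, 65, 66, 64, 67, 61, 58, 58, 60, 60, 61, 65]
```

Emit:
move_arm(moves="-0.2 0.01 0 0 0 0 0;-0.45 0.022 0 0 0 0 0;-0.65 0.033 0 0 0 0 0;-0.779 0.039 0 0 0 0 0")

```text
time: 18.7
position: [0.5754, 0.0378, 0.1473]
tool_rot: [0.746, 0.665, -0.001, -0.001]
ft_force: [0.3, -0.4, -1.2]
grip_width: 0.0137
grip_force: 20.0
```

Emit:
move_arm(moves="-0.2 0.01 0 0 0 0 0;-0.45 0.022 0 0 0 0 0;-0.65 0.033 0 0 0 0 0;-0.779 0.039 0 0 0 0 0")

```text
time: 19.1
position: [0.571, -0.04, 0.1478]
tool_rot: [0.746, 0.665, -0.0, -0.001]
ft_force: [0.1, 0.9, -1.2]
grip_width: 0.014
grip_force: 20.0
```

Emit:
move_arm(moves="-0.2 0.01 0 0 0 0 0;-0.45 0.022 0 0 0 0 0;-0.65 0.033 0 0 0 0 0;-0.779 0.039 0 0 0 0 0")

```text
time: 19.5
position: [0.5663, -0.1177, 0.1481]
tool_rot: [0.746, 0.666, -0.0, -0.0]
ft_force: [-0.2, 0.4, -2.0]
grip_width: 0.0138
grip_force: 20.0
```

Emit:
move_arm(moves="-0.2 0.01 0 0 0 0.02 0;-0.45 0.022 0 0 0 0.04 0;-0.65 0.033 0 0 0 0.06 0;-0.779 0.039 0 0 0 0.08 0;-0.779 0.039 0 0 0 0.08 0;-0.779 0.039 0 0 0 0.08 0")

```text
time: 20.1
position: [0.5612, -0.1938, 0.1483]
tool_rot: [0.786, 0.618, 0.0, -0.001]
ft_force: [-0.2, 0.3, -0.7]
grip_width: 0.0139
grip_force: 20.0
```

Run:
```python
from look import *
c,o,Rt=look("w8"); d=np.array([.5618,-.1945])-o["position"][:2]; print("tool x,y to go",d@Rt[:2,0],d@Rt[:2,1])
im=c["image"][120:280,220:440,::-1]
cv2.imwrite("pics/w8c.png",cv2.resize(im,None,fx=3.5,fy=3.5,interpolation=cv2.INTER_CUBIC))
print([proj(c,[.5613+a*.2368,-.1965+a*.9716,.08]).round(1).tolist() for a in(.021,0,.0375)])
```

```text
t 20.15 pos [ 0.5612 -0.1934  0.1483] ydir -13.66 tilt [-0.0008  0.0011] w 0.0141
tool x,y to go -0.0009364483663337226 0.0008016403693116466
[[324.5, 190.0], [324.4, 214.3], [324.5, 170.0]]
```

View pics/w8c.png

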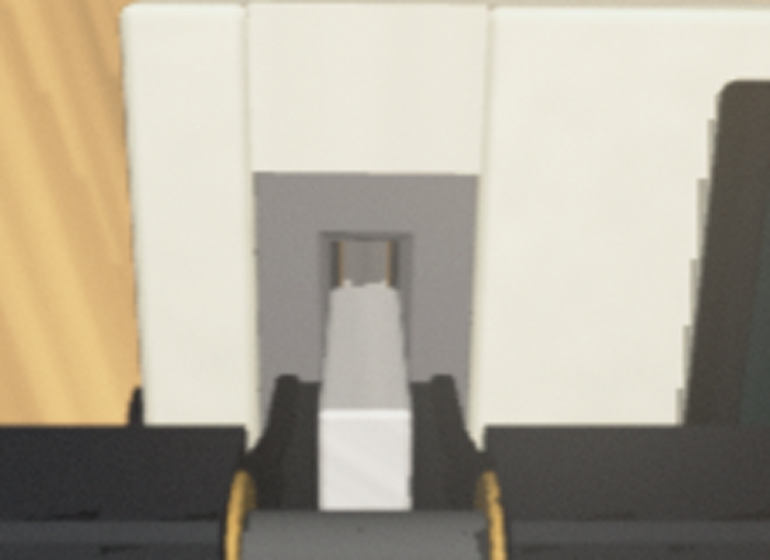

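The cassette's lower end (crop cols 330–400, centre 365) lines up with the slot (320–411, centre 365). I'll lower it.

Emit:
move_arm(moves="-0.007 0.003 0.1 0 0 0 0;-0.007 0.003 0.2 0 0 0 0;-0.007 0.003 0.24 0 0 0 0;-0.007 0.003 0.26 0 0 0 0;-0.007 0.003 0.28 0 0 0 0;-0.007 0.003 0.3 0 0 0 0;-0.007 0.003 0.32 0 0 0 0;-0.007 0.003 0.32 0 0 0 0")

```text
time: 20.95
position: [0.5616, -0.1953, 0.1164]
tool_rot: [0.786, 0.618, -0.0, -0.0]
ft_force: [0.7, 0.8, -0.9]
grip_width: 0.0143
grip_force: 20.0
```

Emit:
move_arm(moves="0 0 0.015 0 0 0 0;0 0 0.03 0 0 0 0;0 0 0.045 0 0 0 0;0 0 0.06 0 0 0 0;0 0 0.06 0 0 0 0")

```text
time: 21.45
position: [0.5616, -0.1953, 0.1103]
tool_rot: [0.786, 0.618, -0.0, -0.0]
ft_force: [0.1, 0.2, -1.6]
grip_width: 0.0137
grip_force: 20.0
```

Bottom is about 9 mm inside the slot with no resistance; about 12 mm more to the lift.

Emit:
move_arm(moves="0 0 0.02 0 0 0 0;0 0 0.04 0 0 0 0;0 0 0.06 0 0 0 0;0 0 0.08 0 0 0 0;0 0 0.08 0 0 0 0")

```text
time: 21.95
position: [0.5616, -0.1953, 0.1022]
tool_rot: [0.786, 0.618, -0.0, -0.0]
ft_force: [0.1, 0.3, -2.2]
grip_width: 0.014
grip_force: 20.0
```

Emit:
move_arm(moves="0 0 0.01 0 0 0 0;0 0 0.02 0 0 0 0;0 0 0.02 0 0 0 0")

```text
time: 22.25
position: [0.5616, -0.1953, 0.1004]
tool_rot: [0.786, 0.618, -0.0, -0.0]
ft_force: [0.4, 0.3, -0.9]
grip_width: 0.0136
grip_force: 20.0
```

Emit:
move_arm(moves="0 0 0.01 0 0 0 0;0 0 0.02 0 0 0 0;0 0 0.02 0 0 0 0")

```text
time: 22.55
position: [0.5616, -0.1953, 0.0987]
tool_rot: [0.786, 0.618, -0.0, 0.0]
ft_force: [-0.3, 1.5, 1.7]
grip_width: 0.0141
grip_force: 20.0
```

Emit:
move_arm(moves="0 0 0 0 0 0 0.38;0 0 0 0 0 0 0.38;0 0 0 0 0 0 0.38;0 0 0 0 0 0 0.38;0 0 -0.1 0 0 0 0.38;0 0 -0.3 0 0 0 0.38;-0.02 0 -0.5 0 0 0 0.3;-0.02 0 -0.5 0 0 0 0;-0.02 0 -0.5 0 0 0 0;-0.02 0 -0.5 0 0 0 0;-0.02 0 -0.5 0 0 0 0;-0.02 0 -0.5 0 0 0 0")

```text
time: 23.75
position: [0.5607, -0.1969, 0.1477]
tool_rot: [0.786, 0.618, -0.0, -0.001]
ft_force: [0.5, 0.7, 0.0]
grip_width: 0.0017
grip_force: 0.0
```

Run:
```python
from look import *
c,o,Rt=look("w9")
g=cv2.cvtColor(c["image"],cv2.COLOR_RGB2GRAY); print(proj(c,[.5613,-.1965,.1185]),proj(c,[.5613+.02*.2368,-.1965+.02*.9716,.1185]),proj(c,[.5613+.02*.2368,-.1965+.02*.9716,.0805]))
print(g[165:250,324].tolist()); print(g[205,300:350].tolist())
```

```text
t 23.8 pos [ 0.5608 -0.197   0.1478] ydir -13.7 tilt [-0.0013  0.0007] w 0.0014
[324.10289163 229.70309003] [324.12407995 202.41672449] [324.18978323 187.69093146]
[194, 153, 147, 149, 149, 146, 147, 148, 147, 146, 147, 147, 147, 148, 147, 147, 144, 132, 112, 103, 113, 136, 183, 187, 188, 188, 187, 188, 188, 188, 188, 185, 187, 188, 187, 187, 185, 186, 200, 231, 229, 223, 223, 222, 222, 225, 224, 224, 225, 226, 227, 225, 224, 221, 220, 221, 222, 224, 223, 222, 222, 224, 225, 223, 221, 219, 220, 218, 219, 218, 217, 216, 214, 215, 208, 160, 151, 148, 147, 146, 147, 148, 147, 145, 147]
[142, 142, 142, 142, 142, 141, 142, 143, 142, 142, 136, 128, 122, 121, 119, 186, 223, 230, 230, 229, 229, 229, 228, 230, 229, 229, 230, 230, 232, 232, 232, 232, 231, 224, 203, 154, 124, 133, 143, 144, 145, 144, 145, 144, 144, 145, 144, 145, 145, 144]
```

The cassette is seated at its released height: near top edge at row 203 against 202.4 predicted. Now I'll press it down slowly.

Emit:
move_arm(moves="0 0 0.08 0 0 0 0;0 0 0.14 0 0 0 0;0 0 0.16 0 0 0 0;0 0 0.17 0 0 0 0;0 0 0.18 0 0 0 0;0 0 0.19 0 0 0 0;0 0 0.2 0 0 0 0;0 0 0.21 0 0 0 0;0 0 0.22 0 0 0 0")

```text
time: 24.7
position: [0.561, -0.1971, 0.1267]
tool_rot: [0.786, 0.618, -0.0, -0.0]
ft_force: [-3.2, 0.8, 4.5]
grip_width: 0.0002
grip_force: 2.5
```

Emit:
move_arm(moves="0 0 0.01 0 0 0 0;0 0 0.02 0 0 0 0;0 0 0.03 0 0 0 0;0 0 0.04 0 0 0 0;0 0 0.05 0 0 0 0;0 0 0.06 0 0 0 0;0 0 0.07 0 0 0 0;0 0 0.08 0 0 0 0;0 0 0.09 0 0 0 0;0 0 0.1 0 0 0 0")

```text
time: 25.7
position: [0.5608, -0.197, 0.1168]
tool_rot: [0.786, 0.618, -0.0, -0.0]
ft_force: [-3.8, 1.6, 6.5]
grip_width: 0.0004
grip_force: 3.4
```

Emit:
move_arm(moves="0 0 0.01 0 0 0 0;0 0 0.02 0 0 0 0;0 0 0.03 0 0 0 0;0 0 0.04 0 0 0 0;0 0 0.05 0 0 0 0;0 0 0.06 0 0 0 0;0 0 0.07 0 0 0 0;0 0 0.08 0 0 0 0;0 0 0.09 0 0 0 0;0 0 0.1 0 0 0 0;0 0 0.105 0 0 0 0;0 0 0.11 0 0 0 0")

```text
time: 26.9
position: [0.5607, -0.197, 0.1058]
tool_rot: [0.786, 0.618, -0.0, -0.0]
ft_force: [-2.9, 1.5, 7.9]
grip_width: 0.0006
grip_force: 3.9
```

Emit:
move_arm(moves="0 0 0.005 0 0 0 0;0 0 0.01 0 0 0 0;0 0 0.01 0 0 0 0")

```text
time: 27.2
position: [0.5607, -0.197, 0.1049]
tool_rot: [0.786, 0.618, -0.0, -0.0]
ft_force: [-3.5, 1.6, 7.2]
grip_width: 0.0005
grip_force: 3.6
```

Emit:
move_arm(moves="0 0 0.005 0 0 0 0;0 0 0.01 0 0 0 0;0 0 0.01 0 0 0 0")

```text
time: 27.5
position: [0.5607, -0.197, 0.1041]
tool_rot: [0.786, 0.618, -0.0, -0.0]
ft_force: [-3.6, 1.6, 8.4]
grip_width: 0.0005
grip_force: 4.3
```

Emit:
move_arm(moves="0 0 0.005 0 0 0 0;0 0 0.01 0 0 0 0;0 0 0.01 0 0 0 0")

```text
time: 27.8
position: [0.5607, -0.197, 0.1037]
tool_rot: [0.786, 0.618, -0.0, -0.0]
ft_force: [-3.6, 1.4, 12.1]
grip_width: 0.0003
grip_force: 6.0
```

Emit:
move_arm(moves="0 0 -0.02 0 0 0 0;0 0 -0.05 0 0 0 0;0 0 -0.1 0 0 0 0;0 0 -0.2 0 0 0 0;0 0 -0.5 0 0 0 0;0 0 -0.9 0 0 0 0;0 0 -0.9 0 0 0 0;0 0 -0.9 0 0 0 0;0 0 -0.9 0 0 0 0;0 0 -0.9 0 0 0 0;0 0 -0.9 0 0 0 0;0 0 -0.9 0 0 0 0")

```text
time: 29.0
position: [0.5608, -0.1971, 0.1916]
tool_rot: [0.786, 0.618, -0.0, -0.001]
ft_force: [0.2, -0.5, 0.8]
grip_width: 0.0007
grip_force: 0.0
```

Run:
```python
from look import *
c,o,Rt=look("w10"); t={k:np.array(v) for k,v in robot.camera("top").items()}
print([proj(c,[.5613+.02*.2368,-.1965+.02*.9716,z]).round(1).tolist() for z in(.1185,.1005)])
out=np.zeros((500,760,3),np.uint8)
out[:,:360]=cv2.resize(c["image"][120:245,280:370,::-1],(360,500),interpolation=cv2.INTER_CUBIC)
out[:250,360:]=cv2.resize(t["image"][155:217,215:315,::-1],(400,250),interpolation=cv2.INTER_CUBIC)
s=robot.camera("scene")["image"][160:350,200:400,::-1]; out[250:,360:623]=cv2.resize(s,(263,250))
cv2.imwrite("pics/end.png",out)
g=cv2.cvtColor(c["image"],cv2.COLOR_RGB2GRAY);print(g[165:240,324].tolist())
```

```text
t 29.05 pos [ 0.5609 -0.1971  0.1918] ydir -13.7 tilt [-0.0011  0.0006] w 0.0005
[[324.0, 185.7], [324.0, 180.5]]
[147, 147, 148, 148, 148, 143, 128, 116, 112, 138, 180, 186, 186, 186, 187, 187, 197, 232, 226, 223, 224, 225, 224, 225, 227, 228, 227, 225, 222, 222, 224, 224, 224, 224, 226, 227, 226, 226, 226, 226, 225, 225, 222, 221, 223, 225, 224, 224, 223, 222, 223, 222, 220, 223, 223, 224, 223, 218, 146, 107, 103, 104, 103, 100, 84, 75, 81, 84, 84, 91, 95, 96, 96, 96, 96]
```

View pics/end.png

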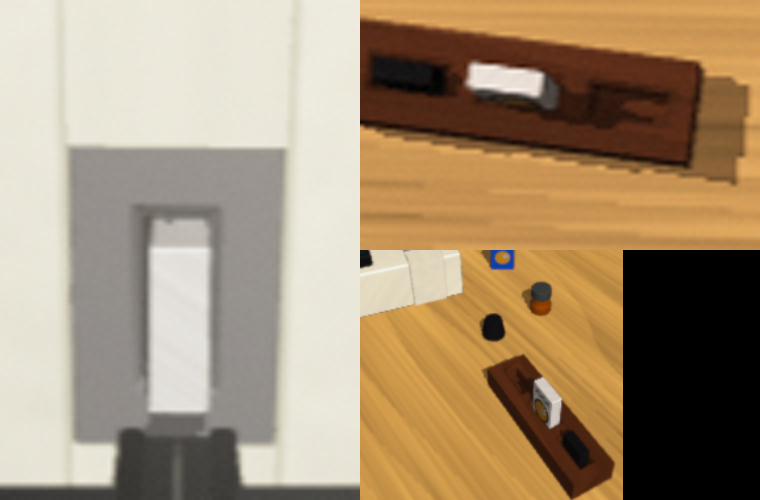

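The near top edge is at row 181 (180.5 predicted for caught, 185.7 for released), so the waiting cassette is held down by the catch. The tested one stands upright in the middle slot, the bystanders have not moved and the gripper is clear.

```bash
python3 -c "
from rig import robot
print(robot.hand_in())"
```

```text
the job is handed in; nothing more can be done
None
```

The job is done and handed in at about 29 s: the tested cassette stands upright in the rack's middle slot, and the waiting cassette is caught in the bay, pressed in with about 12 N at most.

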